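# Roll the long sample tube onto the barcode reader's line and scan it

### The job

Scan the longer of the two sample tubes lying on the barcode reader's plate: push its top sideways with your fingertips so that it rolls, without being picked up, until it lies at rest on the marked reading line, along it; then press the scan key fully down and let it come up again. Leave the shorter tube and the two dropper vials where they are.

Things in the scene. Friction and masses are not known exactly. Their poses are not given: they have to be found in the camera images.
- reader: Fixed barcode reader; grey base 180 mm (x) by 330 mm (y -145 to 185 mm), top 10 mm above the bench; origin on the bench under the middle of the line, z up. Bare metal plate (x -83 to 83, y -89 to 89 mm) flush with the base. Scan key at the -y end; at the +y end a foot (x -38 to 38 mm, 32 mm high) and a column with the reading head: y 120 to 190 mm, x -40 to 40 mm, up to 175 mm above the bench.
- read_line (a point): Middle of the marked reading line, a straight black line 3 mm wide and 150 mm long with a short cross bar at each end, flat on the plate, 10 mm above the bench. The line runs along this frame's y axis; this frame is parallel to the reader's.
- long_tube: Tube to scan: closed, rigid, 16 mm in diameter, 100 mm long, round ends, red cap at +y, white label with black rings; 22 g. Lies 38 to 55 mm to either side of the line, nearly parallel to it. Rolls straight; stops within a few mm when not pushed. Origin mid-length on its axis, 18 mm above the bench; y runs along the tube, x and z turn with it. Its top pushed, it moves half as far as the finger.
- short_tube: The tube to be left alone: same make, 13 mm in diameter and 75 mm long, lying on the plate 38 to 55 mm to the other side of the line. Origin in the middle of its length, on its axis; its y axis runs along the tube. It rolls just as easily.
- scan_key_top (a point): Centre of the top face of the scan key, a round grey push key 28 mm in diameter in a black collar, on the reader's base 117 mm to the -y side of the middle of the line; its top stands 32 mm above the bench, 10 mm above its collar. It is pressed straight down.
- scan_key (a joint): Travel of the scan key in m: 0 up, 0.006 fully down. A spring lifts it again; it starts to go down at 1.5 N and takes 5 N fully down.
- vial_near: Loose amber dropper vial standing on the bench beside the reader on its -x side: 25 mm in diameter, 68 mm high with its black cap and rubber bulb. Origin at the centre of its underside. To be left alone.
- vial_far: Loose amber dropper vial like the other, standing on the bench beside the reader on its +x side. Origin at the centre of its underside. To be left alone.

How it is judged:
By the outcome, as a careful person would: the job done as asked, in the order asked, and still so for the second after the job is handed in, with the robot touching nothing.
It also fails if it takes over 64 s, if anything falls off the work surface, if the arm or the gripper's body presses on something with over 40 N, if the wrist force passes 120 N, or if a joint passes its speed limit or range.

### The arm

A 6-joint arm with a two-finger parallel gripper is mounted at the origin on the work surface. World frame = base frame: x ahead of the robot, y to its left, z up, the work surface at z = 0. Lengths are in mm, angles in rad, forces in N, time in s.
With the tool pointing down it reaches from about 275 to 1000 mm from the base axis. Payload 8.4 kg.
Tool frame: the origin (TCP) lies at the very end of the fingers, on their centre line; the grasp point (between the pads) lies 19 mm behind it; y points along the fingers, x is the direction in which the jaws open and shut, and the axes are right-handed (so a half turn about y gives the same grasp; the last joint's range is limited). The gripper opens to 85 mm and grips with 20 to 120 N. Pads are 22 mm wide; open, the fingers measure 114 mm over their backs; the gripper's body (76 mm by 85 mm) begins 54 mm behind the grasp point. The pads swing forward as they close: fully open they stand 13 mm farther back than shut.
Start: joints at [-1.245, 0.353, 1.633, -0, 1.155, -0.002], TCP at [201.224, -591.724, 231.281] pointing down, gripper open.
Joint ranges: [-2.63, 2.63], [-0.92, 2.1], [0.06, 2.66], [-1.3, 4.44], [0, 2.69], [-3.02, 3.02]. Speed limits (rad/s): [2.22, 2.22, 2.79, 3.14, 3.14, 3.14].

### API

Orientations are given as [roll, pitch, yaw] about the fixed x, y, z axes, in that order (R = Rz(yaw) Ry(pitch) Rx(roll)).
In Python, from rig import r gives the robot as it stands.
- The arm moves only by the tool servo_tool, never from a script. Its argument "motion" is a list of rows, each a list of 7 numbers: the opening, from -1 (shut) to 1 (fully open), then the shift along the tool's x, y, z in m, then the turn, a rotation vector about the tool's x, y, z in units of 10 degrees (1.0 is 10 degrees). A call has 1 to 12 rows; each row is the pose to reach, as a shift and turn from the pose commanded when the call began, along the tool's axes at that moment; what a row does not reach only later rows make up. A row lasts 1/8 s, in which the tool goes at most 62.5 mm and 10.7 degrees, less where a joint would pass 70% of its speed; a pose out of reach is approached as far as the arm can. A call with a gripper value outside its range is refused whole. The fingers move at their own pace and stop on an object; "grip_force" is the grip in N (left out, the last holds). Time passes only in rows, so rows that repeat a pose let the fingers close. It gives the time, the measured TCP pose, the force and the opening at its end, in the units of the state.
- r.sense(): the state, without advancing time (a new reading comes with each control period).
- r.grab_frame(name): name is "scene" or "top"; returns the picture (384x512x3 uint8, red, green, blue); there is no depth.
- r.calibration(name): a dict with "fx", "fy", "cx", "cy" (pixels), "R" (3x3) and "t" (3): a world point X has camera coordinates R X + t. Camera axes: x right, y down, z forward; pixel columns grow to the right and rows downward; lengths in mm; the calibration is good to about 2 mm. A picture is of the moment at which its call begins. calibration takes no time and is no camera call.
- r.sign_off(): hands the job in, once; it reports no verdict.
The state is a dict: "clock": time; "qpos": joint angles; "qvel": joint speeds; "joint_efforts": joint torques, N m; "eef_pos": TCP position; "tcp_rot": TCP orientation; "contact_force": force on the tool from outside, world axes, zero at the start; "wrist_torque": the same for the moment, N m; "opening": opening from 0.0 (shut) to 1.0 (fully open).
Only numpy, scipy, OpenCV 4.12 (cv2) and the standard library are available. Lean on these libraries where they do the work, as an engineer would, in place of code of your own. Each camera call takes 0.05 s, during which the arm holds its last target. There are 200 camera calls.

## Working session

There is one attempt and no reset: what is moved stays moved. The work goes in short steps, Python scripts to look and compute and a tool call to move; the robot and the scene stay as the last step left them, time stands still between calls to the robot, and variables do not carry over. Pictures are saved under pics/ and viewed, on a budget of 10 in all, crops included, one or two more only if the job needs it, and the job is handed in when it is done.

Besides the shell and the picture viewer there is one more tool, called after "Call:" as a command line: name --pt "numbers of a row" for each row, then --argument value for the rest. servo_tool: Moves the arm, as the interface text tells. Its arguments: {"type":"object","properties":{"motion":{"type":"array","items":{"type":"array","items":{"type":"number"}}},"grip_force":{"type":"number"}},"required":["motion"]}

```bash
mkdir -p pics; python3 - <<'E'
from rig import r
import cv2
for n in("scene","top"):
    im=r.grab_frame(n); cv2.imwrite(f"pics/{n}0.png",im[:,:,::-1]); c=r.calibration(n); print(n,c)
s=r.sense(); print(s)
a=cv2.imread("pics/scene0.png");b=cv2.imread("pics/top0.png")
cv2.imwrite("pics/both.png",cv2.resize(cv2.hconcat([a,b]),(800,300)))
E
```

```text
scene {'fx': 380.9181056803071, 'fy': 380.9181056803071, 'cx': 258.0964330740733, 'cy': 198.71593884046425, 'R': array([[ 0.38825429,  0.92153338,  0.00590261],
       [ 0.59331398, -0.24505981, -0.76676216],
       [-0.70515043,  0.3012008 , -0.64190416]]), 't': array([-199.84290521, -279.37935559, 1110.20794146])}
top {'fx': 367.7666296161512, 'fy': 367.7666296161512, 'cx': 245.34192133226324, 'cy': 194.58618279154274, 'R': array([[-0.02739062, -0.99958157,  0.0092973 ],
       [-0.99704353,  0.02665075, -0.07206902],
       [ 0.07179108, -0.01124383, -0.99735631]]), 't': array([-28.17345506, 569.15587808, 658.84996589])}
{'clock': 0.1, 'qpos': array([-1.24539271e+00,  3.53581355e-01,  1.63405312e+00,  1.40706229e-05,
        1.15521879e+00, -2.39218772e-03]), 'qvel': array([ 0.00051991, -0.00027255, -0.00227733, -0.0009581 ,  0.00054426,
        0.00107922]), 'joint_efforts': array([ 4.77341430e-06, -6.06355762e+01, -3.42817390e+01, -1.90192668e-05,
        3.94665753e-03,  2.58604581e-05]), 'eef_pos': array([ 201.09442404, -591.31093826,  230.63806335]), 'tcp_rot': array([-1.57078045e+00,  1.26058560e-03, -1.24300620e+00]), 'contact_force': array([-0.48488149, -1.25207531,  0.01442383]), 'wrist_torque': array([-0.03666648, -0.01001222, -0.01694644]), 'opening': 0.9963917369215554}
```

View pics/both.png

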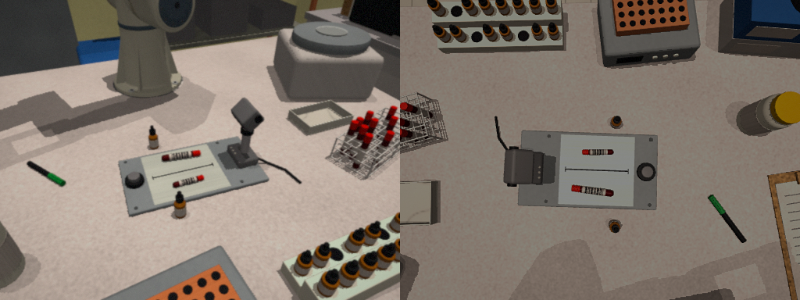

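Two views taken (picture 1): the long tube is on the robot's side (-x) of the line and the short one is beyond it. Next, enlarged crops.

```bash
python3 - <<'E'
import cv2
b=cv2.imread("pics/top0.png")[145:295,140:340]; a=cv2.imread("pics/scene0.png")[145:285,145:345]
cv2.imwrite("pics/t1.png",cv2.resize(b,None,fx=4,fy=4,interpolation=2)); cv2.imwrite("pics/s1.png",cv2.resize(a,None,fx=4,fy=4,interpolation=2))
E
```

```text
(no output)
```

View pics/t1.png

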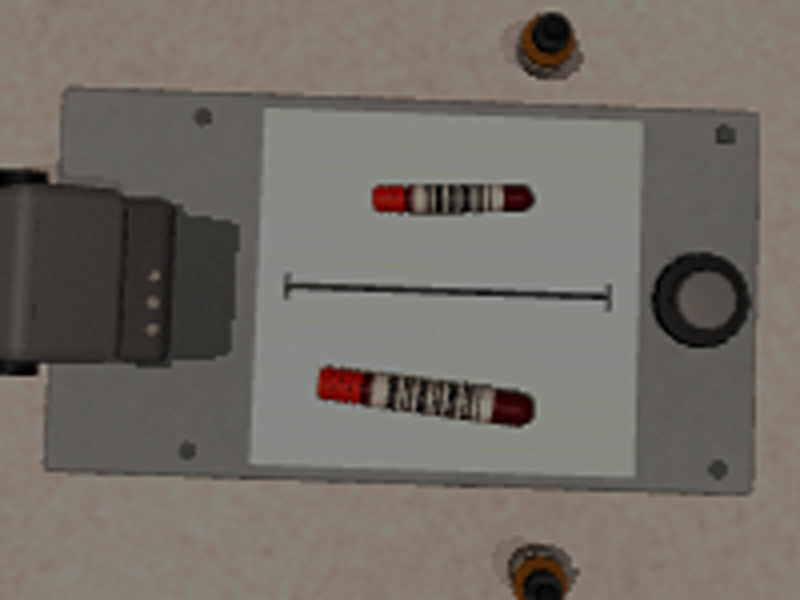

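View pics/s1.png

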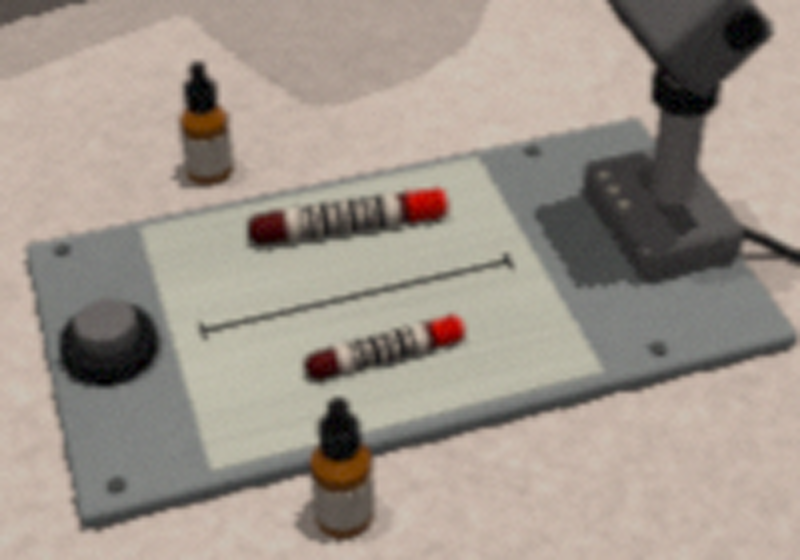

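Pictures 2–3. Top crop: line ends at (288,286) and (609,297), long tube from red end (318,383) to dark end (535,410), key top at (706,300). Scene crop: line ends at (509,262) and (205,331), tube ends at (446,203) and (249,230), key at (107,322). The tube is skewed about 5° to the line.

```bash
cat > h.py <<'E'
import numpy as np, cv2
from rig import r
from scipy.spatial.transform import Rotation as Ro
C={n:r.calibration(n) for n in("scene","top")}
K=lambda c:np.array([[c["fx"],0,c["cx"]],[0,c["fy"],c["cy"]],[0,0,1]])
P={n:K(c)@np.c_[c["R"],c["t"]] for n,c in C.items()}
def tri(ut,us):
    X=cv2.triangulatePoints(P["top"],P["scene"],np.float64(ut),np.float64(us))[:,0];return X[:3]/X[3]
def plane(n,uv,z):
    c=C[n];d=c["R"].T@np.linalg.inv(K(c))@[*uv,1];o=-c["R"].T@c["t"];return o+d*(z-o[2])/d[2]
tc=lambda u,v:((u+.5)/4-.5+140,(v+.5)/4-.5+145)
sc=lambda u,v:((u+.5)/4-.5+145,(v+.5)/4-.5+145)
def tool(): s=r.sense();return s["eef_pos"],Ro.from_euler("xyz",s["tcp_rot"]).as_matrix(),s
E
python3 - <<'E'
from h import *
np.set_printoptions(precision=1,suppress=True)
D={"Lred":((288,286),(509,262),10),"Lkey":((609,297),(205,331),10),"Tred":((318,383),(446,203),18),"Tdark":((535,410),(249,230),18),"Sred":((372,198),(463,330),16),"Sdark":((535,199),(307,366),16),"key":((706,300),(107,322),32)}
Q={}
for k,(t,s,z) in D.items():
    Q[k]=plane("top",tc(*t),z);print(k,tri(tc(*t),sc(*s)),Q[k],plane("scene",sc(*s),z))
m=(Q["Lred"]+Q["Lkey"])/2;d=Q["Lred"]-Q["Lkey"];print("mid",m,np.linalg.norm(d))
y=d/np.linalg.norm(d);x=np.array([y[1],-y[0],0]);print("yaw deg",np.degrees(np.arctan2(-y[0],y[1])))
for k,v in Q.items():print(k,"reader xy",(v-m)@x,(v-m)@y)
p,R,s=tool();print(p,"\n",R)
E
```

```text
Lred [530.7  21.2  10.7] [530.3  20.4  10. ] [530.2  22.3  10. ]
Lkey [ 521.5 -127.8   11.8] [ 521.1 -129.4   10. ] [ 520.3 -126.3   10. ]
Tred [485.5   7.4  17.6] [485.4   6.9  18. ] [486.1   7.7  18. ]
Tdark [470.9 -90.8  20.5] [470.3 -92.4  18. ] [468.6 -88.9  18. ]
Sred [570.2 -19.5  15.7] [570. -20.  16.] [570.6 -19.2  16. ]
Sdark [567.8 -94.   19.4] [567.5 -95.8  16. ] [565.2 -91.8  16. ]
key [ 518.8 -169.5   30.5] [ 518.5 -170.3   32. ] [ 521.  -168.7   32. ]
mid [525.7 -54.5  10. ] 150.07157145607576
yaw deg -3.522980818153117
Lred reader xy 5.5870190044671164e-14 75.03578572803791
Lkey reader xy 5.694340660723732e-14 -75.03578572803788
Tred reader xy -44.05985261879466 58.805606562135814
Tdark reader xy -53.02636512312213 -41.233569212193125
Sred reader xy 42.09076184101308 37.19716027838027
Sdark reader xy 44.261506444868566 -38.62174023434452
key reader xy -0.09161722737147425 -116.03808904528684
[ 201.1 -591.3  230.6] 
 [[ 0.3 -0.   0.9]
 [-0.9  0.   0.3]
 [-0.  -1.   0. ]]
```

```bash
cat >> h.py <<'E'
def go(target,yawz):
    """shift (m, tool axes) and turn about tool y (10deg units) to TCP target with tool z heading yawz deg"""
    p,R,s=tool(); h=np.degrees(np.arctan2(R[1,2],R[0,2]))
    print("shift",np.round(R.T@(np.array(target)-p)/1000,4),"turn",np.round(-(yawz-h)/10,3),"heading",round(h,2),"y axis",np.round(R[:,1],4))
E
python3 -c "
from h import *
go((470,-41.5,120),-8.65)"
```

```text
shift [-0.4338  0.1112  0.4316] turn 2.743 heading 18.78 y axis [-4.0e-04  1.2e-03 -1.0e+00]
```

Call:
servo_tool --pt "0.4 -0.434 0.111 0.432 0 2.743 0" --pt "0.4 -0.434 0.111 0.432 0 2.743 0" --pt "0.4 -0.434 0.111 0.432 0 2.743 0" --pt "0.4 -0.434 0.111 0.432 0 2.743 0" --pt "0.4 -0.434 0.111 0.432 0 2.743 0" --pt "0.4 -0.434 0.111 0.432 0 2.743 0" --pt "0.4 -0.434 0.111 0.432 0 2.743 0" --pt "0.4 -0.434 0.111 0.432 0 2.743 0" --pt "0.4 -0.434 0.111 0.432 0 2.743 0" --pt "0.4 -0.434 0.111 0.432 0 2.743 0" --pt "0.4 -0.434 0.111 0.432 0 2.743 0" --pt "0.4 -0.434 0.111 0.432 0 2.743 0"

```text
clock: 1.6
eef_pos: [470.0, -41.7, 120.0]
tcp_rot: [-1.572, -0.0, -1.72]
contact_force: [-1.0, -0.2, -0.8]
opening: 0.704
```

Call:
servo_tool --pt "0.4 0 0.05 0 0 0 0" --pt "0.4 0 0.085 0 0 0 0" --pt "0.4 0 0.09 0 0 0 0" --pt "0.4 0 0.092 0 0 0 0" --pt "0.4 0 0.092 0 0 0 0"

```text
clock: 2.22
eef_pos: [471.4, -42.3, 29.5]
tcp_rot: [-1.569, 0.0, -1.722]
contact_force: [0.4, 0.3, 0.5]
opening: 0.699
```

```bash
python3 - <<'E'
from h import *
im=r.grab_frame("scene")[:,:,::-1]; go((470,-41.5,28),-8.65); print(r.sense()["contact_force"])
im2=r.grab_frame("top")[:,:,::-1]
f=lambda a:cv2.resize(a,None,fx=4,fy=4,interpolation=2)
cv2.imwrite("pics/d1.png",cv2.resize(im[150:250,180:290],None,fx=5,fy=5,interpolation=2))
E
```

```text
shift [-0.0004  0.0015 -0.0015] turn -0.002 heading -8.67 y axis [ 2.2e-03 -2.0e-04 -1.0e+00]
[-0.26454107 -0.48510794  0.17580116]
```

View pics/d1.png

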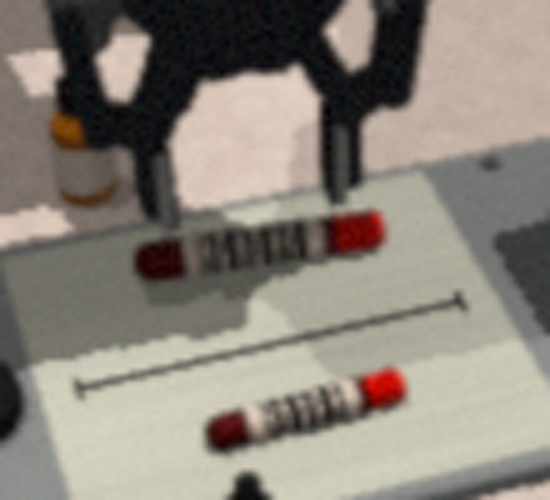

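Picture 4: fingertips hover above the tube's dark end and cap, parallel to it. Now feel for contact.

Call:
servo_tool --pt "0.4 0 0.001 0 0 0 0" --pt "0.4 0 0.002 0 0 0 0" --pt "0.4 0 0.003 0 0 0 0" --pt "0.4 0 0.004 0 0 0 0" --pt "0.4 0 0.004 0 0 0 0"

```text
clock: 2.95
eef_pos: [470.4, -41.7, 24.2]
tcp_rot: [-1.571, -0.0, -1.722]
contact_force: [-0.2, 0.3, 0.4]
opening: 0.697
```

Call:
servo_tool --pt "0.4 0 0.001 0 0 0 0" --pt "0.4 0 0.002 0 0 0 0" --pt "0.4 0 0.002 0 0 0 0"

```text
clock: 3.32
eef_pos: [470.4, -41.8, 22.2]
tcp_rot: [-1.571, -0.0, -1.722]
contact_force: [-0.4, -0.3, 0.7]
opening: 0.698
```

Call:
servo_tool --pt "0.4 0 0.001 0 0 0 0" --pt "0.4 0 0.001 0 0 0 0" --pt "0.4 0 0.001 0 0 0 0"

```text
clock: 3.7
eef_pos: [470.5, -41.8, 21.3]
tcp_rot: [-1.571, -0.0, -1.722]
contact_force: [-0.3, 0.0, 0.0]
opening: 0.703
```

Call:
servo_tool --pt "0.4 0 0.001 0 0 0 0" --pt "0.4 0 0.001 0 0 0 0"

```text
clock: 3.95
eef_pos: [471.3, -41.9, 20.8]
tcp_rot: [-1.569, 0.0, -1.722]
contact_force: [0.0, -0.7, 7.2]
opening: 0.699
```

Call:
servo_tool --pt "0.4 0 0.001 0 0 0 0" --pt "0.4 0 0.001 0 0 0 0"

```text
clock: 4.2
eef_pos: [472.4, -42.0, 20.6]
tcp_rot: [-1.567, 0.0, -1.722]
contact_force: [-0.2, -1.0, 15.4]
opening: 0.705
```

Call:
servo_tool --pt "0.4 0 0.001 0 0 0 0" --pt "0.4 0 0.001 0 0 0 0"

```text
clock: 4.45
eef_pos: [473.4, -42.2, 20.4]
tcp_rot: [-1.565, 0.0, -1.722]
contact_force: [-0.6, -1.5, 26.1]
opening: 0.695
```

Call:
servo_tool --pt "0.4 0 -0.0022 0 0 0 0" --pt "0.4 0 -0.0022 0.004 0 -0.1 0" --pt "0.4 0 -0.0022 0.008 0 -0.2 0" --pt "0.4 0 -0.0022 0.012 0 -0.3 0" --pt "0.4 0 -0.0022 0.016 0 -0.4 0" --pt "0.4 0 -0.0022 0.02 0 -0.5 0" --pt "0.4 0 -0.0022 0.023 0 -0.55 0" --pt "0.4 0 -0.0022 0.026 0 -0.55 0" --pt "0.4 0 -0.0022 0.026 0 -0.55 0"

```text
clock: 5.58
eef_pos: [497.3, -45.4, 20.7]
tcp_rot: [-1.569, 0.001, -1.626]
contact_force: [0.2, 3.9, 6.7]
opening: 0.7
```

Call:
servo_tool --pt "0.4 0 -0.004 0 0 0 0" --pt "0.4 0 -0.02 0 0 0 0" --pt "0.4 0 -0.04 -0.03 0 0 0" --pt "0.4 0 -0.04 -0.07 0 0 0" --pt "0.4 0 -0.04 -0.07 0 0 0"

```text
clock: 6.2
eef_pos: [423.1, -41.6, 61.0]
tcp_rot: [-1.573, 0.0, -1.626]
contact_force: [-0.3, 0.5, -0.3]
opening: 0.702
```

```bash
python3 - <<'E'
from h import *
im=r.grab_frame("top")[:,:,::-1]
cv2.imwrite("pics/t2.png",cv2.resize(im[145:295,140:340],None,fx=4,fy=4,interpolation=2))
E
```

```text
(no output)
```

View pics/t2.png

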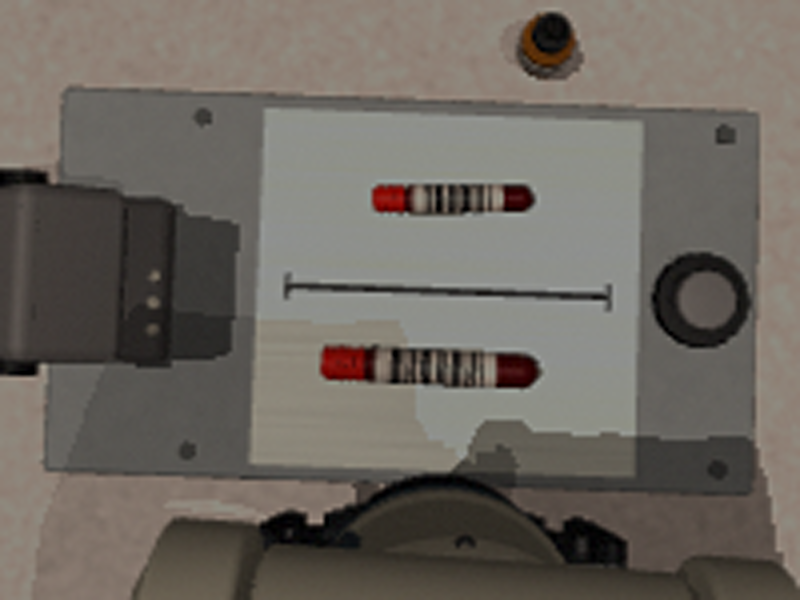

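Picture 5: the tube rolled and now runs from (321,361) to (540,371), a 2.6° slope against the line's 2.0°, so the twist worked. I'll compute the remaining distance and check the near vial.

```bash
python3 - <<'E'
from h import *
np.set_printoptions(precision=1,suppress=True)
m=np.array([525.7,-54.5]);a=np.radians(-3.52);x=np.array([np.cos(a),np.sin(a)]);y=np.array([-x[1],x[0]])
A=plane("top",tc(321,361),18);B=plane("top",tc(540,371),18);print(A,B,"yaw",np.degrees(np.arctan2(-(A-B)[0],(A-B)[1])))
for q in(A,B,(A+B)/2):print((q[:2]-m)@x,(q[:2]-m)@y)
print("vial base", plane("scene",sc(208,180),0), "bulb",plane("top",tc(547,580),60))
im=r.grab_frame("scene")[:,:,::-1]
cv2.imwrite("pics/s2.png",cv2.resize(im[145:285,145:345],None,fx=4,fy=4,interpolation=2))
T=(A+B)/2; go((T[0]-8,T[1]+.5,60),-3.5)
E
```

```text
[495.4   5.3  18. ] [488.  -95.3  18. ] yaw -4.190938880283607
-33.94844249669153 57.79155682376343
-35.12943335379586 -43.056226478927584
-34.53893792524372 7.367665172417917
vial base [400.7 -92.    0. ] bulb [401.1 -91.7  60. ]
shift [-0.   0.   0.1] turn 0.036 heading -3.14 y axis [ 0. -0. -1.]
```

View pics/s2.png

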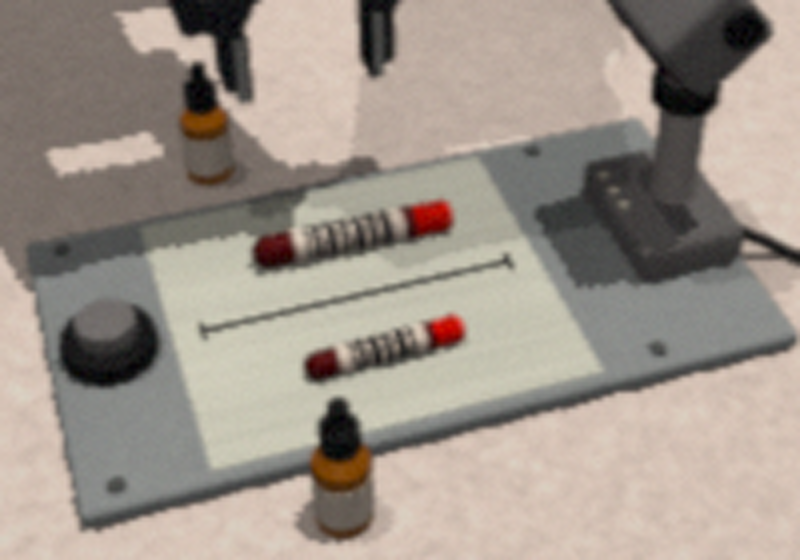

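Picture 6: both vials and the short tube are unmoved. The near vial is close to the left finger, so I go up before moving forward. Tube centre is 34.5 mm short, with 0.7° of skew left; two more strokes.

```bash
python3 -c "
from h import *
np.set_printoptions(suppress=True)
go((483.2,-44.5,90),-4.2);go((483.2,-44.5,20.2),-4.2)"
```

```text
shift [-0.0005 -0.0286  0.0563] turn 0.106 heading -3.14 y axis [ 0.0016 -0.0002 -1.    ]
shift [-0.0005  0.0412  0.0562] turn 0.106 heading -3.14 y axis [ 0.0016 -0.0002 -1.    ]
```

Call:
servo_tool --pt "0.4 0 -0.03 0 0 0 0" --pt "0.4 0 -0.03 0 0 0 0" --pt "0.4 -0.0005 -0.03 0.0565 0 0.106 0" --pt "0.4 -0.0005 0 0.0565 0 0.106 0" --pt "0.4 -0.0005 0.035 0.0565 0 0.106 0" --pt "0.4 -0.0005 0.035 0.0565 0 0.106 0" --pt "0.4 -0.0005 0.035 0.0565 0 0.106 0" --pt "0.4 -0.0005 0.038 0.0565 0 0.106 0" --pt "0.4 -0.0005 0.039 0.0565 0 0.106 0" --pt "0.4 -0.0005 0.04 0.0565 0 0.106 0" --pt "0.4 -0.0005 0.04 0.0565 0 0.106 0"

```text
clock: 7.68
eef_pos: [483.1, -44.5, 20.9]
tcp_rot: [-1.57, -0.0, -1.644]
contact_force: [-0.6, 0.8, 4.1]
opening: 0.697
```

Call:
servo_tool --pt "0.4 0 0 0.004 0 -0.02 0" --pt "0.4 0 0 0.009 0 -0.04 0" --pt "0.4 0 0 0.014 0 -0.06 0" --pt "0.4 0 0 0.019 0 -0.08 0" --pt "0.4 0 0 0.024 0 -0.1 0" --pt "0.4 0 0 0.029 0 -0.1 0" --pt "0.4 0 0 0.032 0 -0.1 0" --pt "0.4 0 0 0.034 0 -0.1 0" --pt "0.4 0 0 0.034 0 -0.1 0"

```text
clock: 8.8
eef_pos: [516.5, -46.9, 20.3]
tcp_rot: [-1.571, -0.0, -1.627]
contact_force: [0.5, -0.3, 0.1]
opening: 0.699
```

Call:
servo_tool --pt "0.4 0 -0.004 0 0 0 0" --pt "0.4 0 -0.02 0 0 0 0" --pt "0.4 0 -0.06 -0.03 0 0 0" --pt "0.4 0 -0.06 -0.08 0 0 0" --pt "0.4 0 -0.06 -0.08 0 0 0"

```text
clock: 9.43
eef_pos: [433.0, -42.2, 81.3]
tcp_rot: [-1.573, 0.0, -1.627]
contact_force: [0.3, 0.1, 0.3]
opening: 0.704
```

```bash
python3 - <<'E'
from h import *
print(tool()[0])
im=r.grab_frame("top")[:,:,::-1]
cv2.imwrite("pics/t3.png",cv2.resize(im[145:295,140:340],None,fx=4,fy=4,interpolation=2))
E
```

```text
[433.01437499 -42.15955324  81.30044423]
```

View pics/t3.png

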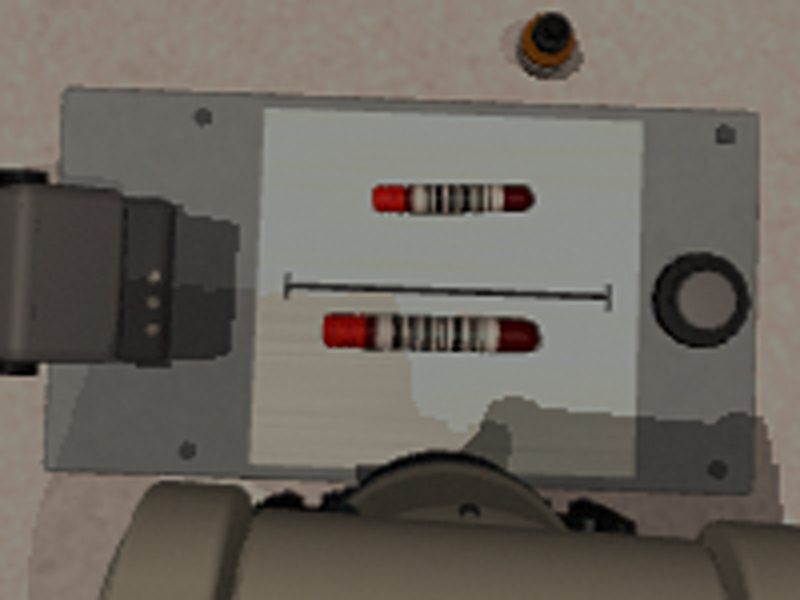

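Picture 7: the tube now runs from (324,330) to (541,334), so the skew is about -0.9°. The pads seem to have run off the trailing edge near the end of the stroke.

```bash
cat >> h.py <<'E'
M=np.array([525.7,-54.5]);a=np.radians(-3.52);X=np.array([np.cos(a),np.sin(a)]);Y=np.array([-X[1],X[0]])
def tube(u,v):
    A=plane("top",tc(*u),18);B=plane("top",tc(*v),18);T=(A+B)/2
    print("yaw",np.degrees(np.arctan2(-(A-B)[0],(A-B)[1])),"mid",T,"reader",[(round((q[:2]-M)@X,1),round((q[:2]-M)@Y,1)) for q in(A,B,T)]);return T
E
python3 - <<'E'
from h import *
T=tube((324,330),(541,334)); go((T[0]-9,T[1]+.5,20.2),-2.6)
E
```

```text
yaw -2.6307798234930484 mid [507.22736862 -46.38640946  18.        ] reader [(np.float64(-19.7), np.float64(57.0)), (np.float64(-18.2), np.float64(-43.0)), (np.float64(-18.9), np.float64(7.0))]
shift [-0.      0.0614  0.0625] turn -0.061 heading -3.21 y axis [ 6.e-04 -1.e-04 -1.e+00]
```

Call:
servo_tool --pt "0.4 0 0 0.0635 0 -0.06 0" --pt "0.4 0 0 0.0635 0 -0.06 0" --pt "0.4 0 0.03 0.0635 0 -0.06 0" --pt "0.4 0 0.055 0.0635 0 -0.06 0" --pt "0.4 0 0.055 0.0635 0 -0.06 0" --pt "0.4 0 0.055 0.0635 0 -0.06 0" --pt "0.4 0 0.058 0.0635 0 -0.06 0" --pt "0.4 0 0.059 0.0635 0 -0.06 0" --pt "0.4 0 0.0603 0.0635 0 -0.06 0" --pt "0.4 0 0.0603 0.0635 0 -0.06 0"

```text
clock: 10.72
eef_pos: [501.0, -46.1, 20.8]
tcp_rot: [-1.569, -0.0, -1.616]
contact_force: [0.8, -0.2, 5.3]
opening: 0.7
```

Call:
servo_tool --pt "0.4 0 0 0.004 0 0.02 0" --pt "0.4 0 0 0.008 0 0.04 0" --pt "0.4 0 0 0.013 0 0.06 0" --pt "0.4 0 0 0.018 0 0.08 0" --pt "0.4 0 0 0.022 0 0.1 0" --pt "0.4 0 0 0.026 0 0.11 0" --pt "0.4 0 0 0.028 0 0.11 0" --pt "0.4 0 0 0.028 0 0.11 0"

```text
clock: 11.72
eef_pos: [528.8, -47.5, 20.5]
tcp_rot: [-1.57, -0.0, -1.635]
contact_force: [1.8, -3.8, 6.6]
opening: 0.699
```

Call:
servo_tool --pt "0.4 0 -0.004 0 0 0 0" --pt "0.4 0 -0.02 0 0 0 0" --pt "0.4 0 -0.06 -0.03 0 0 0" --pt "0.4 0 -0.06 -0.09 0 0 0" --pt "0.4 0 -0.06 -0.09 0 0 0"

```text
clock: 12.35
eef_pos: [432.8, -40.8, 80.4]
tcp_rot: [-1.576, 0.0, -1.636]
contact_force: [0.7, 0.1, -0.1]
opening: 0.699
```

```bash
python3 - <<'E'
from h import *
print(tool()[0])
im=r.grab_frame("top")[:,:,::-1]
cv2.imwrite("pics/t4.png",cv2.resize(im[145:295,140:340],None,fx=4,fy=4,interpolation=2))
E
```

```text
[432.83276391 -40.83418965  80.43861774]
```

View pics/t4.png

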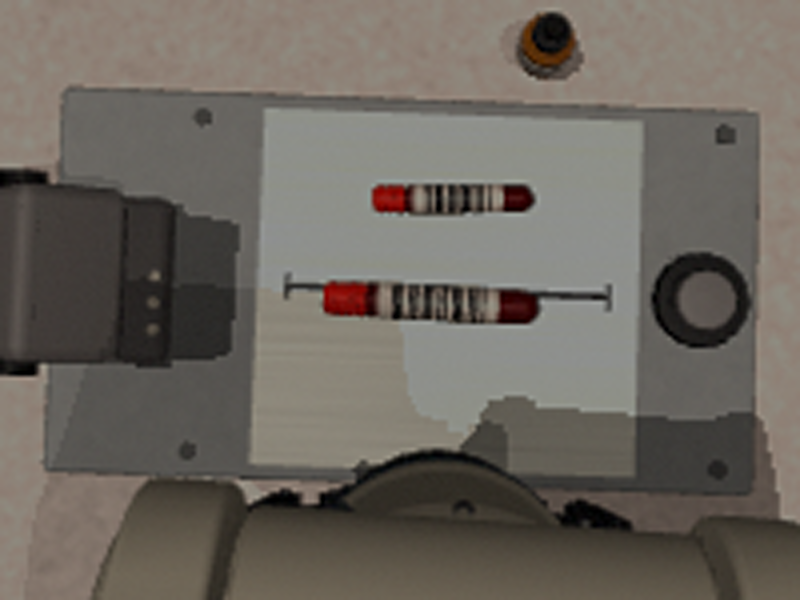

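Picture 8: the tube runs from (323,297) to (540,306), a 2.4° slope, still a few mm short of the line. I'll work out the last short stroke.

```bash
python3 - <<'E'
from h import *
T=tube((323,297),(540,306)); go((T[0]-3,T[1]+.2,20.2),-3.8)
im=cv2.imread("pics/t4.png")
E
```

```text
yaw -3.937100509845161 mid [521.25462709 -46.30968873  18.        ] reader [(np.float64(-4.6), np.float64(58.0)), (np.float64(-5.3), np.float64(-42.2)), (np.float64(-4.9), np.float64(7.9))]
shift [-0.0004  0.0607  0.0821] turn 0.009 heading -3.71 y axis [-8.e-04  2.e-04 -1.e+00]
```

Call:
servo_tool --pt "0.4 0 0 0.083 0 0.01 0" --pt "0.4 0 0 0.083 0 0.01 0" --pt "0.4 0 0.03 0.083 0 0.01 0" --pt "0.4 0 0.055 0.083 0 0.01 0" --pt "0.4 0 0.055 0.083 0 0.01 0" --pt "0.4 0 0.055 0.083 0 0.01 0" --pt "0.4 0 0.058 0.083 0 0.01 0" --pt "0.4 0 0.059 0.083 0 0.01 0" --pt "0.4 0 0.06 0.083 0 0.01 0" --pt "0.4 0 0.06 0.083 0 0.01 0"

```text
clock: 13.65
eef_pos: [521.9, -46.9, 20.9]
tcp_rot: [-1.569, -0.0, -1.637]
contact_force: [0.9, 0.3, 4.9]
opening: 0.698
```

Call:
servo_tool --pt "0.4 0 0 0.002 0 -0.01 0" --pt "0.4 0 0 0.004 0 -0.02 0" --pt "0.4 0 0 0.006 0 -0.03 0" --pt "0.4 0 0 0.008 0 -0.04 0" --pt "0.4 0 0 0.0098 0 -0.04 0" --pt "0.4 0 0 0.0098 0 -0.04 0" --pt "0.4 0 0 0.0098 0 -0.04 0"

```text
clock: 14.52
eef_pos: [531.7, -47.6, 20.8]
tcp_rot: [-1.569, -0.0, -1.63]
contact_force: [1.0, 0.4, 6.3]
opening: 0.703
```

Call:
servo_tool --pt "0.4 0 -0.004 0 0 0 0" --pt "0.4 0 -0.02 0 0 0 0" --pt "0.4 0 -0.06 -0.03 0 0 0" --pt "0.4 0 -0.06 -0.09 0 0 0" --pt "0.4 0 -0.06 -0.09 0 0 0"

```text
clock: 15.15
eef_pos: [435.7, -41.6, 80.5]
tcp_rot: [-1.575, 0.0, -1.63]
contact_force: [1.1, -0.5, 0.2]
opening: 0.701
```

```bash
python3 - <<'E'
from h import *
print(tool()[0])
im=r.grab_frame("top")[:,:,::-1]; s=r.grab_frame("scene")[:,:,::-1]
cv2.imwrite("pics/t5.png",cv2.hconcat([cv2.resize(im[190:250,205:305],None,fx=4,fy=4,interpolation=2),cv2.resize(s[180:240,190:290],None,fx=4,fy=4,interpolation=2)]))
E
```

```text
[435.71418127 -41.64147315  80.48810993]
```

View pics/t5.png

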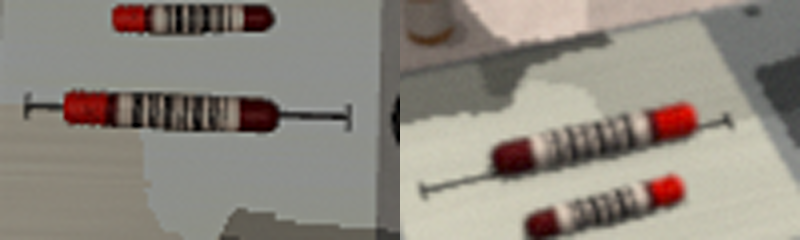

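Picture 9: in the top view the tube covers the line, from (64,107) to (279,115) in the crop, and the line shows on both sides. Checking numerically and working out the key move.

```bash
python3 - <<'E'
from h import *
T=tube((324,287),(539,295))
# colour-based check
im=r.grab_frame("top"); hsv=cv2.cvtColor(im,cv2.COLOR_RGB2HSV)
w=((hsv[...,1]>130)&((hsv[...,0]<8)|(hsv[...,0]>172))&(im[...,0]>40)).astype(np.uint8); w[:205]=0;w[235:]=0;w[:,:210]=0;w[:,285:]=0
n,l,st,ce=cv2.connectedComponentsWithStats(w); print(st[1:],ce[1:])
big=np.argsort(-st[1:,4])[:2]+1
A,B=sorted([ce[i] for i in big],key=lambda c:c[0])
for c in(A,B):q=plane("top",c,18);print("blob reader x",(q[:2]-M)@X,(q[:2]-M)@Y)
k=M-117*Y;print("key",k);go((*k,80),-3.5)
E
```

```text
yaw -3.6909940147766713 mid [526.08912752 -46.44492082  18.        ] reader [(np.float64(0.0), np.float64(57.7)), (np.float64(-0.3), np.float64(-41.6)), (np.float64(-0.1), np.float64(8.1))]
[[221 213  13   8  93]
 [265 215   9   7  48]] [[226.61290323 216.52688172]
 [268.75       218.47916667]]
blob reader x 0.13969201790862446 46.68174919316174
blob reader x -0.8010331636471054 -31.21853385893268
key [ 518.51655678 -171.27927104]
shift [0.1243 0.0012 0.0838] turn 0.009 heading -3.41 y axis [ 2.1e-03 -2.0e-04 -1.0e+00]
```

Centre is 0.1 mm off the line with under 1° of skew. Now the key, with shut fingers.

Call:
servo_tool --pt "-1 0 -0.02 0.04 0 0 0" --pt "-1 0.04 -0.02 0.084 0 0 0" --pt "-1 0.1 -0.02 0.084 0 0 0" --pt "-1 0.124 -0.02 0.084 0 0 0" --pt "-1 0.124 -0.02 0.084 0 0 0" --pt "-1 0.124 -0.02 0.084 0 0 0" --pt "-1 0.124 0.02 0.084 0 0 0" --pt "-1 0.124 0.04 0.084 0 0 0" --pt "-1 0.124 0.04 0.084 0 0 0" --pt "-1 0.124 0.04 0.084 0 0 0"

```text
clock: 16.55
eef_pos: [518.3, -170.4, 40.9]
tcp_rot: [-1.57, -0.0, -1.629]
contact_force: [-0.3, 0.2, -0.1]
opening: -0.0
```

```bash
python3 - <<'E'
from h import *
print(tool()[0],r.sense()["opening"]); go((518.7,-170.8,34),-3.5)
E
```

```text
[ 518.29912602 -170.35659837   40.91441729] -5.429319853314643e-05
shift [0.0004 0.0069 0.0004] turn 0.015 heading -3.35 y axis [ 8.e-04 -2.e-04 -1.e+00]
```

Call:
servo_tool --pt "-1 0 0.006 0 0 0 0" --pt "-1 0 0.009 0 0 0 0" --pt "-1 0 0.011 0 0 0 0" --pt "-1 0 0.013 0 0 0 0" --pt "-1 0 0.013 0 0 0 0"

```text
clock: 17.18
eef_pos: [517.9, -170.9, 27.3]
tcp_rot: [-1.57, -0.0, -1.63]
contact_force: [1.0, 2.4, 3.9]
opening: 0.002
```

Call:
servo_tool --pt "-1 0 0.001 0 0 0 0" --pt "-1 0 0.0022 0 0 0 0" --pt "-1 0 0.0022 0 0 0 0" --pt "-1 0 0.0022 0 0 0 0"

```text
clock: 17.68
eef_pos: [518.0, -170.9, 25.9]
tcp_rot: [-1.57, -0.0, -1.63]
contact_force: [-1.8, 2.7, 15.6]
opening: -0.005
```

15.6 N at z = 25.9 mm: the key is bottomed. Release it, move clear, and look.

Call:
servo_tool --pt "-1 0 -0.003 0 0 0 0" --pt "-1 0 -0.008 0 0 0 0" --pt "-1 0 -0.015 0 0 0 0" --pt "-1 0 -0.06 0 0 0 0" --pt "-1 0 -0.11 0 0 0 0" --pt "-1 0.05 -0.13 -0.02 0 0 0" --pt "-1 0.1 -0.13 -0.05 0 0 0" --pt "-1 0.15 -0.13 -0.08 0 0 0" --pt "-1 0.15 -0.13 -0.08 0 0 0" --pt "-1 0.15 -0.13 -0.08 0 0 0"

```text
clock: 18.92
eef_pos: [428.4, -315.7, 154.9]
tcp_rot: [-1.571, 0.001, -1.632]
contact_force: [-0.4, -0.2, 0.4]
opening: 0.003
```

```bash
python3 - <<'E'
from h import *
print(tool()[2]["contact_force"])
im=r.grab_frame("top")[:,:,::-1]; s=r.grab_frame("scene")[:,:,::-1]
cv2.imwrite("pics/f.png",cv2.hconcat([cv2.resize(i,(400,300),interpolation=2) for i in(im[145:295,140:340],s[145:295,145:345])]))
E
```

```text
[-0.35849605 -0.19698727  0.38676635]
```

View pics/f.png

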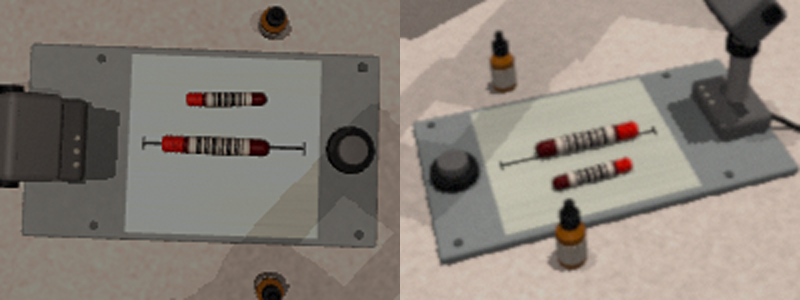

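Picture 10: the tube is on the line, from (162,143) to (269,148). The key is up at (350,150), and the short tube and vials are where they were. Handing in.

```bash
python3 -c "
from rig import r
print(r.sign_off())"
```

```text
the job is handed in; nothing more can be done
None
```

The long tube is on the reading line and the scan key has been pressed and released; I handed the job in at about 19 s of the 64 s allowed.

- **Rolling:** I rolled the tube from its top with both fingertips in four strokes, never gripping or lifting it. The pressing force was mostly 4–7 N; it reached 26 N when I first felt for contact.
- **Alignment:** The tube started about 5° off the line, and I turned it straight as it rolled. My last measurement, before the key press, put its centre about 0.1 mm off the line with less than 1° of skew. A separate colour-based check put its two ends within 1 mm of the line. The picture after the press still shows it on the line.
- **Key press:** The fingertips, shut, went down to 25.9 mm height with 15.6 N. The key is fully down at 26 mm and needs 5 N.
- **Final state:** In the last pictures the key is up again, and the short tube and both vials look unmoved. The arm is clear and measures almost no force.

**Shortfalls:** The second stroke ran off the end of the fingertips and over-turned the tube by about 0.9°, which I corrected in the next one. One retreat brought a finger close to the near vial, and the pictures show it was not moved.

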